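# Lay the carton down and shut the medicine box

### The job

A carton left standing on end in the storage box keeps its lid from closing. Push the carton over with a fingertip, towards the end of the box with more room, so that it lies flat on the floor of the box, and only then push the lid over and down until it is fully shut. Do not pick up the carton or anything else, and leave the other things where they are.

Things in the scene. Friction and masses are not known exactly. Their poses are not given: they have to be found in the camera images.
- storage_box: long low grey storage box, open-topped, fixed to the counter: 340 mm long (its x axis), 190 mm wide (its y axis), rim 65 mm above the counter; walls and floor 5 mm thick. Origin: centre of its underside, z up. The lid is hinged along the rim of its +y long side (the robot's left, give or take 20 degrees).
- carton: white medicine carton standing on end in the -y half of the box: 36 mm (its x axis, along the box's length within 5 degrees) x 60 mm (y) x 125 mm tall (z), about 0.12 kg; its top is 65 mm above the rim. Origin: centre of its foot. Pushed above the rim it tips, and falls by itself past 16 degrees. It has room to lie flat towards the farther end of the box.
- carton_center (a point): centre of the carton, 62.5 mm above its origin along its z axis.
- box_lid (a joint): the box's white plastic lid, a 340 x 190 mm plate 6 mm thick on a stiff hinge: it stays wherever it is left. 0 = fully shut, 1.57 = standing straight up, 1.9 = stop, leaning back outwards; it starts open at 1.6 to 1.85. Swinging it takes 1 to 4 N near its free edge.
- lid_hinge (a point): point on the hinge line, at the middle of the lid's length, level with the lid's underside when shut (0.5 mm above the rim, on the box's +y outer side). The hinge line is parallel to the box's x axis.
- lid_edge (a point): middle of the lid's free edge, on its outer face: 190 mm from the hinge line. When shut it lies over the box's -y wall, 71.5 mm above the counter.
- flat_pack: low white carton, 100 x 40 x 24 mm high, lying in the box along its hinged (+y) wall, on the -x half. Origin: centre of its underside. Bystander.
- vial: small amber jar with a white cap, 32 mm diameter, 50 mm high, standing in the box near its hinged (+y) wall, on the +x half. Origin: centre of its underside. Bystander.
- amber_bottle: amber jar, 44 mm diameter, 85 mm high, standing on the counter to the robot's right. Origin: centre of its underside. Bystander.
- white_bottle: white bottle, 60 mm diameter, 110 mm high, standing on the counter to the robot's right. Origin: centre of its underside. Bystander.
- beaker: white open cup, 70 mm diameter, 85 mm high, standing on the counter to the robot's left. Origin: centre of its underside. Bystander.
- spatula: 200 mm spatula lying on the counter to the robot's left, along its own x axis. Bystander.
- tape_roll: roll of tape lying flat, 84 mm outer diameter, 24 mm high, on the counter to the robot's left. Origin: centre of its underside. Bystander.
- short_carton: white carton, 45 x 70 x 60 mm high, on the counter to the robot's right. Origin: centre of its underside. Bystander.

How it is judged:
By the outcome, as a careful person would: the job done as asked, in the order asked, and still so for the second after the job is handed in, with the robot touching nothing.
It also fails if it takes over 50 s, if anything falls off the work surface, if the arm or the gripper's body presses on something with over 40 N, if the wrist force passes 120 N, or if a joint passes its speed limit or range.

### The arm

A 6-joint arm with a two-finger parallel gripper is mounted at the origin on the work surface. World frame = base frame: x ahead of the robot, y to its left, z up, the work surface at z = 0. Lengths are in m, angles in degrees, forces in N, time in s.
With the tool pointing down it reaches from about 0.375 to 0.9 m from the base axis. Payload 3.1 kg.
Tool frame: the origin (TCP) lies at the very end of the fingers, on their centre line; the grasp point (between the pads) lies 19 mm behind it (bot.hold_point_z is the z of the grasp point in the tool frame, in m); z points along the fingers, y is the line along which they close (so a half turn about z gives the same grasp; the last joint's range is limited). The gripper opens to 87 mm and grips with 3 to 60 N. Pads are 19 mm wide; open, the fingers measure 117 mm over their backs; the gripper's body (75 mm by 190 mm) begins 51 mm behind the grasp point.
Start: joints at [56.58, 30.224, 82.088, -0, 67.689, -10.227], TCP at [0.246, 0.574, 0.223] pointing down, gripper open.
Joint ranges: [-176.69, 176.69], [-43.24, 126.21], [12.49, 139.97], [-82, 262], [0, 151.66], [-163.58, 163.58]. Speed limits (degrees/s): [159.86, 159.86, 180, 180, 180, 180].

### API

Orientations are given as a 3x3 rotation matrix whose columns are the frame's x, y, z axes.
In Python, from rig import bot, capture, camera_model gives the robot as it stands.
- The arm moves only by the tool apply_moves, never from a script. Its argument "plan" is text: rows parted by semicolons, each of 6 numbers parted by spaces: the shift along the tool's x, y, z in units of 0.05 m (1.0 is 0.05 m), then the turn, a rotation vector about the tool's x, y, z in units of 360 degrees (1.0 is 360 degrees). In form: dx dy dz ax ay az; .... A call has 1 to 10 rows; each row shifts and turns the commanded pose from where the row before left it, along the tool's axes as they then stand; what a row does not reach is not made up. A row lasts 1/12 s, in which the tool goes at most 41.7 mm and 7.16 degrees, less where a joint would pass 70% of its speed; a pose out of reach is approached as far as the arm can. A call with a number of a shift or a turn outside -1 to 1 is refused whole. A call with a gripper value outside its range is refused whole. "gripper" is the gripper command: -1 is shut, 1 is fully open, values between are in proportion, set as the call begins (left out, the last holds). The fingers move at their own pace and stop on an object; the grip force is fixed at half the most. Time passes only in rows, so rows that do not move let the fingers close. It gives the time, the measured TCP pose, the force, the opening and the grip force at its end, in the units of the state.
- bot.read_state(): the state, without advancing time (a new reading comes with each control period).
- capture(name): name is "side" or "top"; returns the picture (420x560x3 uint8, red, green, blue); there is no depth.
- camera_model(name): a dict with "vertical_fov" (degrees; the focal length in pixels is half the picture's height over the tangent of half this angle, whatever the lens; pixels are square), "cx", "cy" (the principal point, pixels), "dist" ([k1, k2, p1, p2, k3] as OpenCV has them; the pictures are not rectified), "position" and "rotation" of the camera in the world. Camera axes: x right, y down, z forward; pixel columns grow to the right and rows downward; lengths in m; the calibration is good to about 2 mm. A picture is of the moment at which its call begins. camera_model takes no time and is no camera call.
- bot.hand_in(): hands the job in; it is judged then, once.
The state is a dict: "time_s": time; "joint_positions": joint angles; "qvel": joint speeds; "tau": joint torques, N m; "position": TCP position; "tcp_rot": TCP orientation; "force": force on the tool from outside, world axes, zero at the start; "moment": the same for the moment, N m; "opening": opening from 0.0 (shut) to 1.0 (fully open); "grasp_force": force on a finger pad.
Only numpy, scipy, OpenCV 4.12 (cv2) and the standard library are available. Lean on these libraries where they do the work, as an engineer would, in place of code of your own. Each camera call takes 0.05 s, during which the arm holds its last target. There are 200 camera calls.

## Working session

There is one attempt and no reset: what is moved stays moved. The work goes in short steps, Python scripts to look and compute and a tool call to move; the robot and the scene stay as the last step left them, time stands still between calls to the robot, and variables do not carry over. Pictures are saved under pics/ and viewed, at most 10 in all, crops included, and the job is handed in when it is done.

Besides the shell and the picture viewer there is one more tool, called after "Call:" by a JSON object that holds its "api" and its "payload". apply_moves: Moves the arm, as the interface text tells. Its arguments: {"type":"object","properties":{"plan":{"type":"string"},"gripper":{"type":"number"}},"required":["plan"]}

```bash
mkdir -p pics
python3 - <<'E'
from rig import bot,capture,camera_model
import cv2
for n in("top","side"):
    cv2.imwrite(f"pics/{n}0.png",cv2.resize(capture(n)[:,:,::-1],(800,600)))
    print(camera_model(n))
s=bot.read_state();print(s["time_s"],s["position"],s["tcp_rot"])
E
```

```text
{'vertical_fov': 54.07509854554312, 'cx': 278.34467859181615, 'cy': 211.62289832620505, 'dist': array([0.03328112, 0.        , 0.        , 0.        , 0.        ]), 'position': array([0.44391059, 0.02470266, 1.35519683]), 'rotation': array([[-0.01779155, -0.99713539,  0.07351517],
       [-0.99957989,  0.01605616, -0.02412986],
       [ 0.02288037, -0.0739136 , -0.99700214]])}
{'vertical_fov': 53.16085282511682, 'cx': 285.11355933563027, 'cy': 209.19995010137885, 'dist': array([-0.01432034,  0.        ,  0.        ,  0.        ,  0.        ]), 'position': array([ 0.4489426 , -1.02567884,  0.7726877 ]), 'rotation': array([[ 0.99657995, -0.06252594,  0.05402689],
       [-0.07961804, -0.55152107,  0.83035262],
       [-0.02212161, -0.83181429, -0.55461303]])}
0.1 [0.24575825 0.57391591 0.22164724] [[-9.19182320e-01  3.93830796e-01 -1.07999208e-03]
 [ 3.93832141e-01  9.19180823e-01 -1.69109842e-03]
 [ 3.26701375e-04 -1.97976336e-03 -9.99997987e-01]]
```

View pics/top0.png

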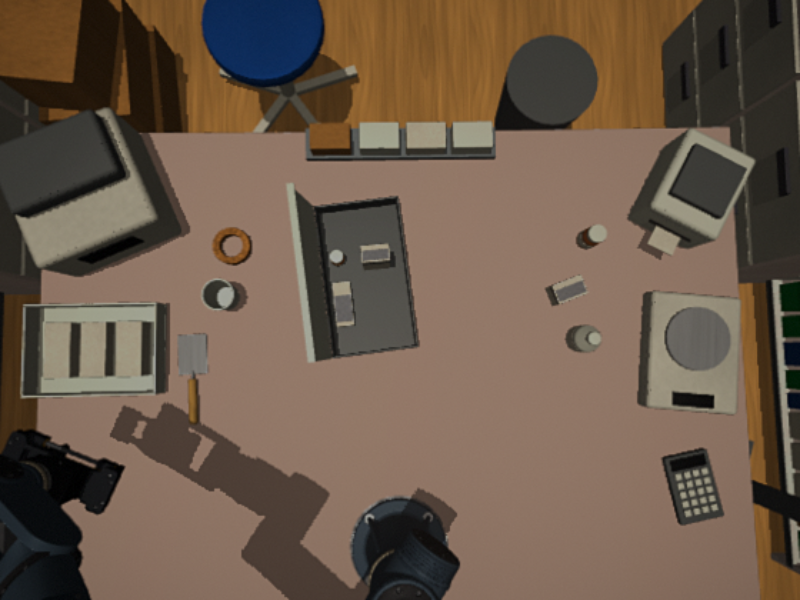

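View pics/side0.png

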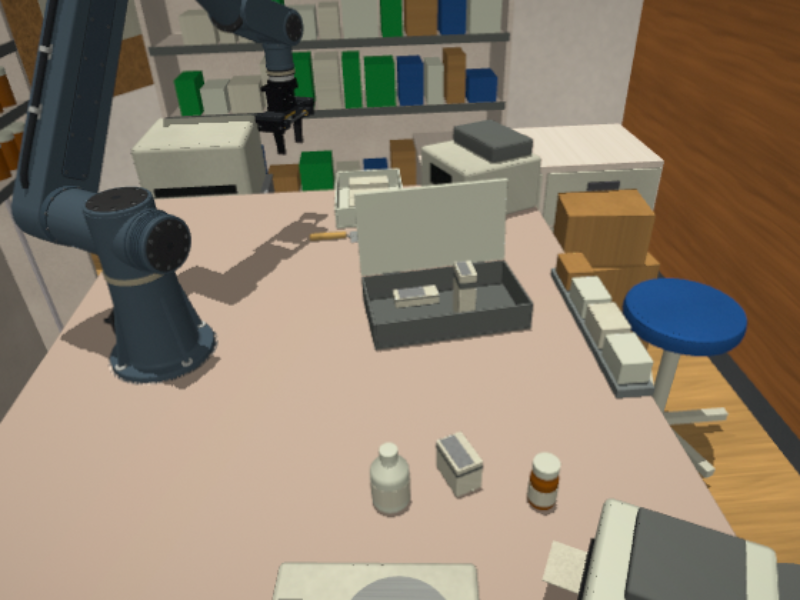

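The top view shows the box at about (315-418, 198-360), with the carton at (375,253) and the lid standing at the left from (290,185) to (310,360). The room to lie flat is towards the robot (-x). I'll enlarge crops of both views.

Run:
```python
from rig import capture
import cv2
t=capture("top")[:,:,::-1];s=capture("side")[:,:,::-1]
cv2.imwrite("pics/t1.png",cv2.resize(t[120:260,190:310],None,fx=4.2,fy=4.2,interpolation=cv2.INTER_CUBIC))
cv2.imwrite("pics/s1.png",cv2.resize(s[120:250,240:380],None,fx=4.5,fy=4.5,interpolation=cv2.INTER_CUBIC))
```

```text
(no output)
```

View pics/t1.png

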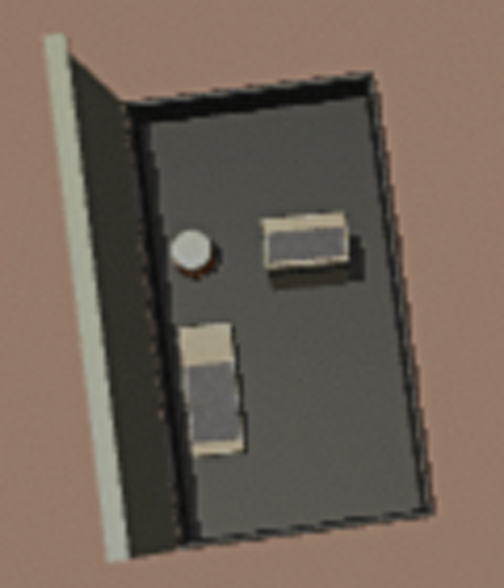

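View pics/s1.png

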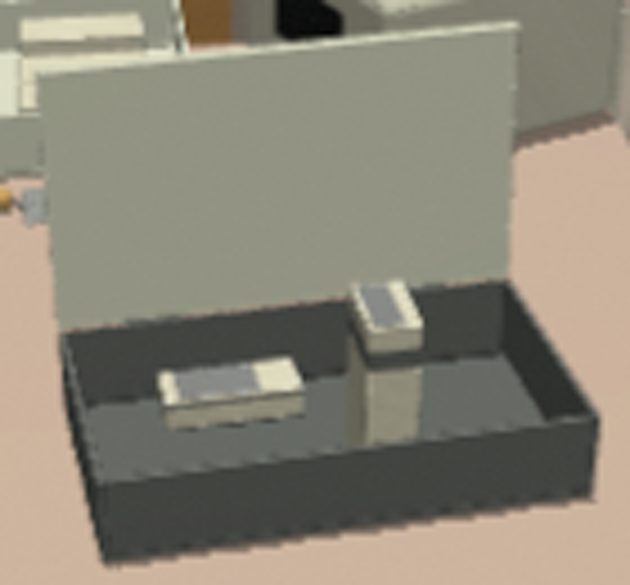

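Top crop: rim corners (371,73), (433,513), (128,103), (185,547), carton top centred at (306,240), and lid edge from (54,36) to (118,558). Side crop: lid free edge runs from (40,73) to (518,25), and the carton top spans (350..420, 282..350).

```bash
cat > h.py <<'E'
import numpy as np,cv2
from rig import camera_model
M={n:camera_model(n) for n in("top","side")}
def par(n):
    m=M[n];f=210/np.tan(np.radians(m["vertical_fov"]/2))
    return m,np.array([[f,0,m["cx"]],[0,f,m["cy"]],[0,0,1]])
def ray(n,p,z):
    m,K=par(n);q=cv2.undistortPoints(np.array([[p]],float),K,m["dist"])[0,0]
    d=m["rotation"]@[q[0],q[1],1];o=m["position"];return o+d*(z-o[2])/d[2]
def proj(n,P):
    m,K=par(n);R=m["rotation"].T
    return cv2.projectPoints(np.array(P,float).reshape(-1,3),R,-R@m["position"],K,m["dist"])[0][:,0]
T=lambda u,v,z:ray("top",(190+u/4.2-.5+.5/4.2,120+v/4.2-.5+.5/4.2),z)
S=lambda u,v,z:ray("side",(240+u/4.5,120+v/4.5),z)
E
python3 - <<'E'
from h import *
np.set_printoptions(precision=4,suppress=True)
c=[T(u,v,.065) for u,v in((371,73),(433,513),(128,103),(185,547))]
c=np.array(c);print(c)
ex=(c[0]-c[1]+c[2]-c[3]);yaw=np.arctan2(ex[1],ex[0]);o=c.mean(0);print(o,np.degrees(yaw),np.linalg.norm(c[0]-c[1]),np.linalg.norm(c[0]-c[2]),np.linalg.norm(c[2]-c[3]))
R=np.array([[np.cos(yaw),-np.sin(yaw),0],[np.sin(yaw),np.cos(yaw),0],[0,0,1]])
loc=lambda p:(R.T@(p-o))
print('side rim',S(598,415,.065),S(98,482,.065))
for u,v in((262,218),(345,212),(349,262),(268,268)):print('carton',loc(T(u,v,.13)),T(u,v,.13))
print('vial',loc(T(192,250,.055)));print('pack',[loc(T(u,v,.029)) for u,v in((180,326),(232,322),(244,450),(193,456))])
for a in(1.6,1.65,1.7,1.75,1.8,1.85):
    P=[o+R@[x,.095-.19*np.cos(a),.0005+.19*np.sin(a)] for x in(-.17,.17)]
    print(a,(proj("top",P)-[190,120])*4.2,(proj("side",P)-[240,120])*4.5)
E
```

```text
[[ 0.7773 -0.0095  0.065 ]
 [ 0.4437 -0.0498  0.065 ]
 [ 0.7564  0.1742  0.065 ]
 [ 0.4219  0.1347  0.065 ]]
[0.5998 0.0624 0.065 ] 6.813353805596142 0.33596956438899406 0.18493548239160051 0.33675470933748813
side rim [ 0.7771 -0.0119  0.065 ] [ 0.4441 -0.0508  0.065 ]
carton [0.0571 0.0028 0.065 ] [0.6562 0.072  0.13  ]
carton [ 0.0536 -0.0565  0.065 ] [0.6598 0.0126 0.13  ]
carton [ 0.0175 -0.0545  0.065 ] [0.6237 0.0104 0.13  ]
carton [0.0209 0.0034 0.065 ] [0.6202 0.0682 0.13  ]
vial [ 0.0531  0.0598 -0.01  ]
pack [array([ 0.0001,  0.0781, -0.036 ]), array([-0.0021,  0.0382, -0.036 ]), array([-0.1011,  0.0419, -0.036 ]), array([-0.1004,  0.0811, -0.036 ])]
1.6 [[146.0053 555.7715]
 [ 78.5677  30.6887]] [[ 35.6349  82.6362]
 [523.549   32.7828]]
1.65 [[131.1281 557.8315]
 [ 63.9948  32.7606]] [[ 33.9237  77.6528]
 [518.9176  28.2994]]
1.7 [[116.405  559.8632]
 [ 49.6015  35.0261]] [[ 32.2916  73.4069]
 [514.3142  24.5266]]
1.75 [[101.8915 561.8592]
 [ 35.4417  37.4766]] [[ 30.742   69.8968]
 [509.7517  21.4623]]
1.8 [[ 87.6417 563.812 ]
 [ 21.5678  40.1024]] [[ 29.2778  67.1183]
 [505.2428  19.1022]]
1.85 [[ 73.7083 565.7143]
 [  8.0306  42.893 ]] [[ 27.9014  65.0648]
 [500.7994  17.4392]]
```

Fit: box centre (0.600, 0.0625) with yaw 6.8°, lid at about 1.66. The carton is centred at local (0.037, -0.026) and has room towards -x. I'll raise, shut the gripper and align the tool to the box axes, which makes tool x = -box x, tool y = box y.

Call:
{"api": "apply_moves", "payload": {"plan": "0 0 -0.36 0 0 -0.0167;0 0 -0.36 0 0 -0.0167;0 0 -0.36 0 0 -0.0167;0 0 -0.36 0 0 -0.0167;0 0 -0.36 0 0 -0.0167;0 0 0 0 0 0", "gripper": -1}}

```text
time_s: 0.7
position: [0.2472, 0.5763, 0.3165]
tcp_rot: [[-0.993, -0.121, 0.004], [-0.121, 0.993, 0.007], [-0.005, 0.006, -1.0]]
force: [-0.8, 0.7, 0.7]
opening: 0.631
grasp_force: 0.0
```

Call:
{"api": "apply_moves", "payload": {"plan": "-0.3 -0.5 0 0 0 0;-0.3 -0.5 0 0 0 0;-0.3 -0.5 0 0 0 0;-0.3 -0.5 0 0 0 0;-0.3 -0.5 0 0 0 0;-0.3 -0.5 0 0 0 0;-0.3 -0.5 0 0 0 0;-0.3 -0.5 0 0 0 0;-0.3 -0.5 0 0 0 0;-0.3 -0.5 0 0 0 0"}}

```text
time_s: 1.53
position: [0.425, 0.3427, 0.3113]
tcp_rot: [[-0.993, -0.117, -0.002], [-0.117, 0.993, -0.001], [0.002, -0.001, -1.0]]
force: [-0.7, 0.8, -0.3]
opening: 0.008
grasp_force: 0.0
```

```bash
cat >> h.py <<'E'
O=np.array([.600,.0625,0]);a_=np.radians(6.81)
B=np.array([[np.cos(a_),-np.sin(a_),0],[np.sin(a_),np.cos(a_),0],[0,0,1]])
def st():
    from rig import bot
    s=bot.read_state();print(s["time_s"],"box",(B.T@(s["position"]-O)).round(4),"F",np.round(B.T@s["force"],2),s["opening"]);print((B.T@s["tcp_rot"]).round(3).tolist())
E
python3 -c "import h;h.st()"
```

```text
1.5333 box [-0.1405  0.299   0.3113] F [-0.59  0.85 -0.3 ] 0.008477525285872022
[[-1.0, 0.002, -0.002], [0.002, 1.0, -0.001], [0.002, -0.001, -1.0]]
```

Call:
{"api": "apply_moves", "payload": {"plan": "-0.4 -0.55 0 0 0 0;-0.4 -0.55 0 0 0 0;-0.4 -0.55 0 0 0 0;-0.4 -0.55 0 0 0 0;-0.4 -0.55 0 0 0 0;-0.4 -0.55 0 0 0 0;-0.4 -0.55 0 0 0 0;-0.4 -0.55 0 0 0 0;-0.4 -0.55 0 0 0 0;-0.4 -0.55 0 0 0 0"}}

```text
time_s: 2.37
position: [0.6567, 0.0937, 0.3109]
tcp_rot: [[-0.993, -0.116, -0.002], [-0.116, 0.993, 0.0], [0.002, 0.0, -1.0]]
force: [-0.2, 0.2, 0.4]
opening: -0.001
grasp_force: 0.0
```

Call:
{"api": "apply_moves", "payload": {"plan": "-0.4 -0.55 0 0 0 0;-0.3 -0.5 0 0 0 0;0 0 0.5 0 0 0;0 0 0.5 0 0 0;0 0 0.5 0 0 0;0 0 0.5 0 0 0;0 0 0 0 0 0"}}

```text
time_s: 2.95
position: [0.6927, 0.0473, 0.2047]
tcp_rot: [[-0.993, -0.117, -0.014], [-0.117, 0.993, 0.001], [0.014, 0.003, -1.0]]
force: [-1.0, 1.3, -1.4]
opening: 0.005
grasp_force: 0.0
```

Run:
```python
import h,cv2
from rig import capture
h.st()
s=capture("side")[:,:,::-1]
cv2.imwrite("pics/s2.png",cv2.resize(s[90:250,220:390],None,fx=3.5,fy=3.5,interpolation=cv2.INTER_CUBIC))
```

```text
2.95 box [ 0.0903 -0.0261  0.2047] F [-0.82  1.44 -1.4 ] 0.004814421766473935
[[-1.0, 0.002, -0.014], [0.002, 1.0, 0.003], [0.014, 0.003, -1.0]]
```

View pics/s2.png

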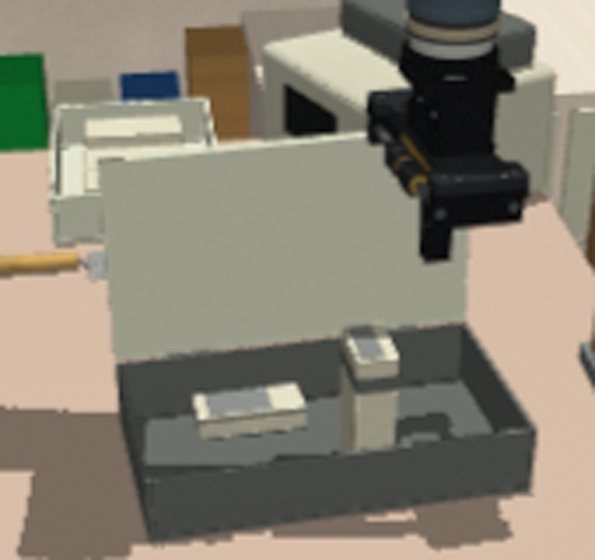

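The picture shows the fingertip (435,255) on the +x side of the carton (370,350), well above the floor. I'll go down to z≈0.118.

Call:
{"api": "apply_moves", "payload": {"plan": "0 0 0.3 0 0 0;0 0 0.3 0 0 0;0 0 0.3 0 0 0;0 0 0.3 0 0 0;0 0 0.3 0 0 0;0 0 0.3 0 0 0;0 0 0 0 0 0;0 0 0 0 0 0"}}

```text
time_s: 3.67
position: [0.6977, 0.0473, 0.1231]
tcp_rot: [[-0.993, -0.119, 0.0], [-0.119, 0.993, -0.0], [-0.0, -0.0, -1.0]]
force: [-0.5, 0.3, -0.1]
opening: 0.009
grasp_force: 0.0
```

```bash
python3 -c "import h;h.st()"
```

```text
3.6667 box [ 0.0952 -0.0267  0.1231] F [-0.42  0.38 -0.12] 0.009436202977541127
[[-1.0, -0.0, 0.0], [-0.0, 1.0, -0.0], [-0.0, -0.0, -1.0]]
```

Call:
{"api": "apply_moves", "payload": {"plan": "0.1 0 0.06 0 0 0;0.1 0 0.06 0 0 0;0.1 0 0 0 0 0;0.1 0 0 0 0 0;0.1 0 0 0 0 0;0.08 0 0 0 0 0;0.08 0 0 0 0 0;0.08 0 0 0 0 0;0.08 0 0 0 0 0;0.08 0 0 0 0 0"}}

```text
time_s: 4.5
position: [0.6524, 0.0417, 0.1166]
tcp_rot: [[-0.993, -0.12, 0.0], [-0.12, 0.993, -0.0], [-0.0, -0.0, -1.0]]
force: [0.1, 0.2, -0.5]
opening: 0.006
grasp_force: 0.1
```

Call:
{"api": "apply_moves", "payload": {"plan": "0.08 0 0 0 0 0;0.08 0 0 0 0 0;0.08 0 0 0 0 0;0.08 0 0 0 0 0"}}

```text
time_s: 4.83
position: [0.6364, 0.0398, 0.1165]
tcp_rot: [[-0.993, -0.12, -0.0], [-0.12, 0.993, -0.0], [0.0, -0.0, -1.0]]
force: [-0.3, -1.0, 0.4]
opening: 0.008
grasp_force: 0.0
```

Run:
```python
import h,cv2
from rig import capture
h.st()
s=capture("side")[:,:,::-1]
cv2.imwrite("pics/s3.png",cv2.resize(s[90:250,220:390],None,fx=3.5,fy=3.5,interpolation=cv2.INTER_CUBIC))
```

```text
4.8333 box [ 0.0334 -0.0268  0.1165] F [-0.4  -0.94  0.43] 0.008346797333140542
[[-1.0, -0.001, -0.0], [-0.001, 1.0, -0.0], [0.0, -0.0, -1.0]]
```

View pics/s3.png

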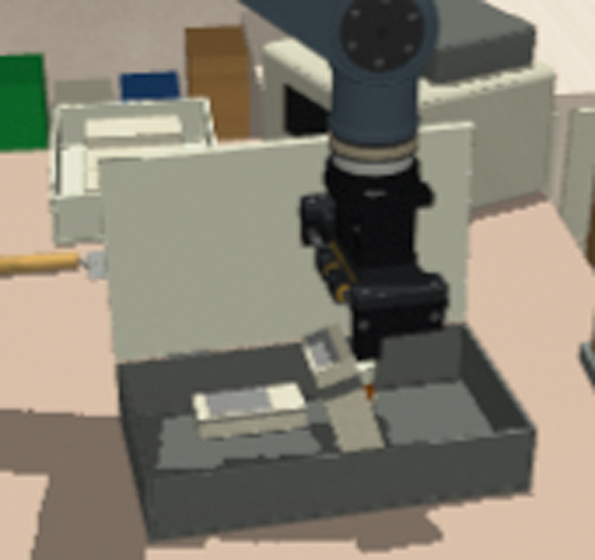

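The carton is leaning about 17° towards -x, with its top at (325,345) and its foot unmoved. I'll push a little further and wait.

Call:
{"api": "apply_moves", "payload": {"plan": "0.1 0 0 0 0 0;0.1 0 0 0 0 0;0.1 0 0 0 0 0;0 0 0 0 0 0;0 0 0 0 0 0;0 0 0 0 0 0;0 0 0 0 0 0;0 0 0 0 0 0"}}

```text
time_s: 5.55
position: [0.6222, 0.0381, 0.1166]
tcp_rot: [[-0.993, -0.12, 0.0], [-0.12, 0.993, -0.0], [-0.0, -0.0, -1.0]]
force: [-0.3, 0.4, -0.8]
opening: 0.005
grasp_force: 0.0
```

Run:
```python
import h,cv2
from rig import capture
h.st()
s=capture("side")[:,:,::-1]
cv2.imwrite("pics/s4.png",cv2.resize(s[90:250,220:390],None,fx=3.5,fy=3.5,interpolation=cv2.INTER_CUBIC))
```

```text
5.55 box [ 0.0192 -0.0269  0.1166] F [-0.28  0.43 -0.84] 0.0045327541815945605
[[-1.0, -0.001, 0.0], [-0.001, 1.0, -0.0], [-0.0, -0.0, -1.0]]
```

View pics/s4.png

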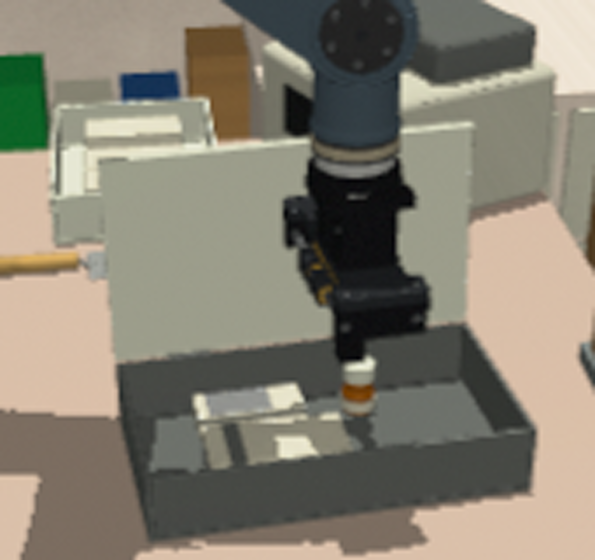

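The carton lies flat at (200-355, 415-465), and the vial and flat pack haven't moved. Next I go up and over to the outer side of the lid.

Call:
{"api": "apply_moves", "payload": {"plan": "0 0 -0.5 0 0 0;0 0 -0.5 0 0 0;0 0 -0.5 0 0 0;0 0 -0.5 0 0 0;0 0 -0.5 0 0 0;0 0 -0.5 0 0 0;0 0 -0.5 0 0 0;0 0 -0.5 0 0 0;0 0 0 0 0 0"}}

```text
time_s: 6.35
position: [0.625, 0.0378, 0.3227]
tcp_rot: [[-0.993, -0.12, 0.012], [-0.12, 0.993, -0.001], [-0.011, -0.003, -1.0]]
force: [0.9, 0.4, 1.1]
opening: 0.007
grasp_force: 0.0
```

Call:
{"api": "apply_moves", "payload": {"plan": "0.05 0.5 0 0 0 0;0.05 0.5 0 0 0 0;0.05 0.5 0 0 0 0;0.05 0.5 0 0 0 0;0.05 0.5 0 0 0 0;0.05 0.5 0 0 0 0;0.05 0.5 0 0 0 0;0.03 0.5 0 0 0 0;0 0.2 0 0 0 0;0 0 0 0 0 0"}}

```text
time_s: 7.18
position: [0.5771, 0.2463, 0.3157]
tcp_rot: [[-0.992, -0.123, -0.001], [-0.123, 0.992, 0.0], [0.001, 0.0, -1.0]]
force: [0.3, -0.1, 0.6]
opening: 0.002
grasp_force: 0.0
```

Call:
{"api": "apply_moves", "payload": {"plan": "0 0 0.4 0 0 0;0 0 0.4 0 0 0;0 0 0.4 0 0 0;0 0 0.4 0 0 0;0 0 0.4 0 0 0;0 0 0 0 0 0;0 0 0 0 0 0"}}

```text
time_s: 7.77
position: [0.5777, 0.2427, 0.2154]
tcp_rot: [[-0.993, -0.118, -0.003], [-0.118, 0.993, -0.001], [0.003, -0.001, -1.0]]
force: [0.3, 0.4, 0.3]
opening: 0.007
grasp_force: 0.0
```

Run:
```python
import h
from h import *
h.st()
# corner path for finger -y lower corner at radius r, outer face
for a in np.radians([90,80,70,60,50,40,30,20,10,5,0]):
    r=.17; print(round(np.degrees(a)),"tcp y,z",round(.095-r*np.cos(a)+.006*np.sin(a)+.015,4),round(.0655+r*np.sin(a)+.006*np.cos(a),4))
```

```text
7.7667 box [-0.0008  0.1816  0.2154] F [0.37 0.37 0.34] 0.0065017313651614846
[[-1.0, 0.0, -0.003], [0.0, 1.0, -0.001], [0.003, -0.001, -1.0]]
90 tcp y,z 0.116 0.2355
80 tcp y,z 0.0864 0.234
70 tcp y,z 0.0575 0.2273
60 tcp y,z 0.0302 0.2157
50 tcp y,z 0.0053 0.1996
40 tcp y,z -0.0164 0.1794
30 tcp y,z -0.0342 0.1557
20 tcp y,z -0.0477 0.1293
10 tcp y,z -0.0564 0.1009
5 tcp y,z -0.0588 0.0863
0 tcp y,z -0.06 0.0715
```

Call:
{"api": "apply_moves", "payload": {"plan": "0 -0.3 0 0 0 0;0 -0.3 0 0 0 0;0 -0.3 0 0 0 0;0 -0.25 0 0 0 0;0 -0.25 0 0 0 0;0 -0.25 0 0 0 0;0 -0.25 0 0 0 0;0 -0.25 0 0 0 0;0 -0.25 0 0 0 0;0 -0.25 0 0 0 0"}}

```text
time_s: 8.6
position: [0.5933, 0.1116, 0.2161]
tcp_rot: [[-0.993, -0.12, -0.002], [-0.12, 0.993, 0.0], [0.002, 0.0, -1.0]]
force: [0.1, 1.7, -1.1]
opening: 0.004
grasp_force: 0.7
```

Run:
```python
import h,cv2
from rig import capture
h.st()
s=capture("side")[:,:,::-1]
cv2.imwrite("pics/s5.png",cv2.resize(s[90:250,220:390],None,fx=3.5,fy=3.5,interpolation=cv2.INTER_CUBIC))
```

```text
8.6 box [-0.0008  0.0495  0.2161] F [ 0.32  1.63 -1.07] 0.003910292633705917
[[-1.0, -0.001, -0.002], [-0.001, 1.0, 0.0], [0.002, 0.0, -1.0]]
```

View pics/s5.png

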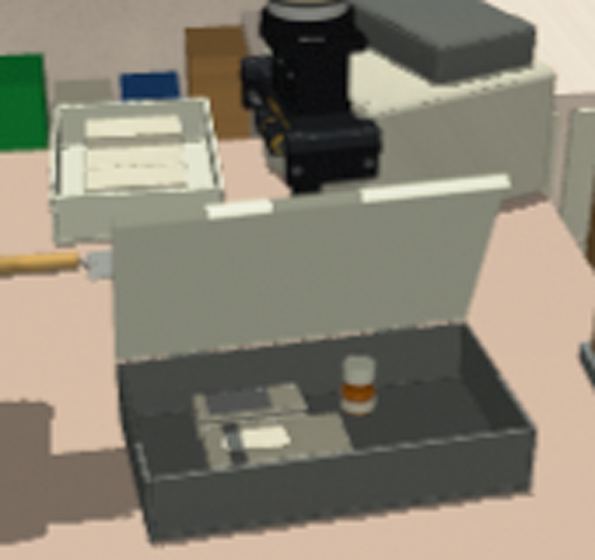

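The lid is swinging over (free edge 210-510, 180-212), and the carton and bystanders below are clear of it. I'll follow the arc.

Call:
{"api": "apply_moves", "payload": {"plan": "0 -0.2 0 0 0 0;0 -0.18 0 0 0 0;0 -0.25 0.16 0 0 0;0 -0.25 0.16 0 0 0;0 -0.22 0.2 0 0 0;0 -0.22 0.2 0 0 0;0 -0.18 0.24 0 0 0;0 -0.18 0.24 0 0 0;0 -0.13 0.26 0 0 0;0 -0.13 0.26 0 0 0"}}

```text
time_s: 9.48
position: [0.6052, 0.0152, 0.1289]
tcp_rot: [[-0.993, -0.119, -0.001], [-0.119, 0.993, -0.0], [0.001, -0.0, -1.0]]
force: [0.0, 1.6, -0.3]
opening: 0.003
grasp_force: 0.4
```

Call:
{"api": "apply_moves", "payload": {"plan": "0 -0.09 0.28 0 0 0;0 -0.09 0.28 0 0 0;0 -0.03 0.15 0 0 0;0 -0.03 0.15 0 0 0;0 0 0.1 0 0 0;0 0 0.1 0 0 0;0 0 0 0 0 0"}}

```text
time_s: 10.07
position: [0.6064, 0.0047, 0.0767]
tcp_rot: [[-0.993, -0.12, -0.001], [-0.12, 0.993, 0.0], [0.001, 0.0, -1.0]]
force: [0.7, -0.2, -0.4]
opening: 0.008
grasp_force: 0.0
```

```bash
python3 -c "import h;h.st()"
```

```text
10.0667 box [-0.0005 -0.0581  0.0767] F [ 0.62 -0.31 -0.41] 0.007994579863370044
[[-1.0, -0.001, -0.001], [-0.001, 1.0, 0.0], [0.001, 0.0, -1.0]]
```

Call:
{"api": "apply_moves", "payload": {"plan": "0 0 0.03 0 0 0;0 0 0.03 0 0 0;0 0 0.02 0 0 0;0 0 0.02 0 0 0;0 0 0 0 0 0;0 0 0 0 0 0"}}

```text
time_s: 10.57
position: [0.607, 0.0046, 0.0727]
tcp_rot: [[-0.993, -0.12, 0.001], [-0.12, 0.993, 0.0], [-0.001, -0.0, -1.0]]
force: [0.6, 0.5, 0.2]
opening: 0.005
grasp_force: 0.2
```

Call:
{"api": "apply_moves", "payload": {"plan": "0 0 0.02 0 0 0;0 0 0.02 0 0 0;0 0 0 0 0 0"}}

```text
time_s: 10.82
position: [0.6071, 0.0046, 0.0718]
tcp_rot: [[-0.993, -0.12, 0.001], [-0.12, 0.993, -0.0], [-0.001, -0.0, -1.0]]
force: [-2.2, 0.4, 7.6]
opening: 0.005
grasp_force: 3.9
```

Call:
{"api": "apply_moves", "payload": {"plan": "0 0 0.02 0 0 0;0 0 0.02 0 0 0;0 0 0 0 0 0"}}

```text
time_s: 11.07
position: [0.6072, 0.0046, 0.0717]
tcp_rot: [[-0.993, -0.12, 0.001], [-0.12, 0.993, -0.0], [-0.001, -0.0, -1.0]]
force: [-4.9, 0.9, 17.6]
opening: 0.004
grasp_force: 9.1
```

There is a hard stop at z=0.0717, which matches a shut lid at 0.0715. I'll retreat and check.

Call:
{"api": "apply_moves", "payload": {"plan": "0 0 -0.1 0 0 0;0 0 -0.3 0 0 0;0 0 -0.5 0 0 0;0 0 -0.5 0 0 0;0 0 -0.5 0 0 0;0 0 -0.5 0 0 0;0 0 -0.5 0 0 0;0 0 -0.3 0 0 0;0 0 0 0 0 0;0 0 0 0 0 0"}}

```text
time_s: 11.9
position: [0.607, 0.0045, 0.229]
tcp_rot: [[-0.993, -0.12, 0.001], [-0.12, 0.993, -0.0], [-0.001, -0.0, -1.0]]
force: [0.1, 0.1, -0.4]
opening: 0.004
grasp_force: 0.0
```

Run:
```python
import h,cv2
from rig import capture
h.st()
s=capture("side")[:,:,::-1]
cv2.imwrite("pics/s6.png",cv2.resize(s[90:370,220:420],None,fx=2.1,fy=2.1,interpolation=cv2.INTER_CUBIC))
```

```text
11.9 box [ 1.00e-04 -5.84e-02  2.29e-01] F [ 0.11  0.08 -0.35] 0.004134559506415073
[[-1.0, -0.001, 0.001], [-0.001, 1.0, -0.0], [-0.001, -0.0, -1.0]]
```

View pics/s6.png

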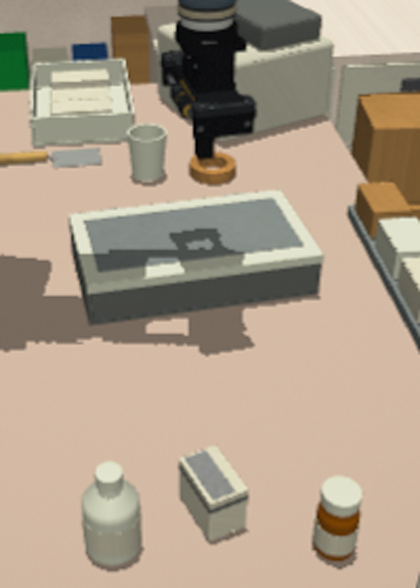

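The lid (70-320, 195-290) lies flush and shut. The arm is clear and the bystanders are in place.

```bash
python3 -c "
from rig import bot;print(bot.hand_in())"
```

```text
the job is handed in; nothing more can be done
None
```

The carton was tipped over to lie flat on the box floor, then the lid was pushed fully shut, with the other items undisturbed in the pictures; I handed the job in at about 12 s, and no verdict came back.

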